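# Stop the infeed drive and hold its sticking guard gate ajar

### The job

Turn the infeed's speed knob fully anticlockwise to its stop, then take the guard gate's sagging bolt by its red handle, lift the nose over the bent lip of the keeper while drawing the bolt back (never force it against the keeper), and pull the gate ajar towards you, about 8 cm at its free edge. The gate is sprung shut, so finish while still gripping the red handle and holding the bolt drawn back and the gate ajar; leave the other things on the bench where they are.

Things in the scene. Friction and masses are not known exactly. Their poses are not given: they have to be found in the camera images.
- speed_knob (a joint): Angle of the black speed knob on top of the blue drive box (120 x 120 x 60 mm): rad clockwise seen from above from its anticlockwise end stop; 0 = stop (drive off), starts at 0.6 to 1.35, turns with light friction (0.05 N m) and stays where left.
- speed_knob_grip (a point): On the knob's axis, 97 mm above the table. Knob: disc of 48 mm diameter, 8 mm thick, with an upright bar grip 46 mm long, 14 mm wide, from 23 mm below to 7 mm above this point (disc top 23 mm below). The frame turns with the knob: x along the bar, y across it, z up. The fixed drive box stands left or right of the gate, a white label printer on the other side.
- gate_hinge (a point): On the vertical hinge axis of the white guard gate, at its top edge (130 mm up). The gate, 275 mm wide, 24 mm thick, stands across the robot's way before a roller bed, hinged at its left end seen from the robot. The frame turns with the gate: -y runs along it from hinge to free edge, -x towards the robot (the way it opens), z up.
- gate_stile (a point): Middle of the gate's free edge (the stile), at its top edge, 275 mm from the hinge axis.
- gate (a joint): Gate angle in rad, 0 = closed, grows as the free edge swings towards the robot (clockwise seen from above), end stop 0.9. 0.3 rad is 8 cm open at the free edge. A spring shuts it with 0.6 N m when closed to 0.75 N m at 0.3 rad. It cannot open until the bolt is drawn about 32 mm.
- bolt: Bolt on the gate's top edge: dark steel rod, 14 mm diameter, 250 mm long, along the gate in two tall oversize straps (tops 187 mm above the table), so it sags. It lifts straight up 18 mm and falls back by its weight (about 0.3 kg). Origin on the rod's axis under the red handle, 153 mm above the table while sagging; nose 100 mm towards -y, drawn towards +y (to the hinge); axes as gate_hinge.
- bolt_grip (a point): On the axis of the upright red handle, a round post of 18 mm diameter fixed to the bolt, 97 mm tall from the bolt's origin; this point is 70 mm above that origin (223 mm above the table while sagging), 27 mm below the post's top, clear above the straps. It is 215 mm from the hinge axis when fully shot and lies in the gate's plane through the hinge axis.
- bolt_draw (a joint): How far the bolt is drawn back towards the hinge, m: 0 = fully shot, starts at 0 to 0.004, end stop 0.05; friction about 1.5 N. Unlifted it catches on the keeper's lip at about 0.012; lifted at least 9 mm (12 to 15 is good) it passes, and from 0.032 on it is clear of the keeper.
- bolt_nose (a point): Foot of the tooth under the bolt's nose (tooth 8 mm long, 10 mm wide, 10 mm deep below the rod); it must pass above keeper_lip.
- keeper_lip (a point): Middle of the top edge of the keeper's bent lip, about 8 mm above the tooth's foot while the bolt sags.
- keeper: Fixed yellow U-shaped keeper on the right gate post, 36 x 38 mm, 42 mm high, open above and towards the gate, where its floor is bent up into the lip. Origin under its centre, 130 mm above the table; axes as the closed gate's.
- parcel: Cardboard parcel 130 x 160 x 50 mm on the roller bed behind the gate, origin under its centre. Leave it alone.
- tape: Roll of brown tape lying flat, 90 mm diameter, 45 mm high, origin under its centre. Leave it alone.
- cutter: Yellow cutter lying flat, 165 mm long, 22 mm wide, 19 mm high, origin under its handle's centre, x towards the blade. Leave it alone.
- cleaner: Blue spray bottle without trigger, 60 mm diameter, 170 mm high, origin under its centre. Leave it alone.
- mug: White mug, 80 mm diameter, 90 mm high, origin under its centre. Leave it alone.

How it is judged (in metres and radians):
On the way, in this order (a step that is already met when the one before it is completed fails the run):
1. the speed knob is at its anticlockwise stop (within 0.08 rad) (value of joint speed_knob below 0.08 rad), for 0.2 s.
2. the bolt is lifted over the lip and drawn back clear of the keeper (over 34 mm) (value of joint bolt_draw above 0.034 m), for 0.2 s.
At the end, for the whole second after the job is handed in: The robot's fingers still hold the bolt's handle (over 3 N), the bolt is drawn back over 31 mm, the gate stands still 0.18 to 0.45 rad open (5 to 12 cm at its free edge), and the speed knob is within 0.1 rad of its anticlockwise stop (value of joint gate between 0.18 and 0.45 rad and velocity of joint gate between -0.05 and 0.05 rad/s and value of joint bolt_draw above 0.031 m and value of joint speed_knob below 0.1 rad and contact force between the fingers and bolt above 3 N); the arm keeps its last pose, push and grip.
It fails at once if the bolt is forced against the keeper (over 40 N) (contact force between bolt and keeper above 40 N).
It fails at once if a bystander is moved by more than 3 cm (distance of any of parcel, tape, cutter, cleaner, mug from where it was at the start of the episode above 0.03 m).
It also fails if it takes over 51 s, if anything falls off the work surface, if the arm or the gripper's body presses on something with over 40 N, if the wrist force passes 120 N, or if a joint passes its speed limit or range.

### The arm

A 6-joint arm with a two-finger parallel gripper is mounted at the origin on the work surface. World frame = base frame: x ahead of the robot, y to its left, z up, the work surface at z = 0. Lengths are in m, angles in degrees, forces in N, time in s.
With the tool pointing down it reaches from about 0.35 to 0.875 m from the base axis. Payload 4.2 kg.
Tool frame: the origin (TCP) lies at the very end of the fingers, on their centre line; the grasp point (between the pads) lies 19 mm behind it; z points along the fingers, x is the direction in which the jaws open and shut, and the axes are right-handed (so a half turn about z gives the same grasp; the last joint's range is limited). The gripper opens to 87 mm and grips with 3 to 60 N. Pads are 19 mm wide; open, the fingers measure 117 mm over their backs; the gripper's body (75 mm by 190 mm) begins 51 mm behind the grasp point.
Start: joints at [87.124, 22.042, 0.453, 0, -68.411, -14.817], TCP at [0.19, 0.595, 0.223] pointing down, gripper open.
Joint ranges: [-179.83, 179.83], [-69.29, 118.12], [-61.27, 80.66], [-181.25, 117.63], [-171.15, -9.14], [-177.46, 177.46]. Speed limits (degrees/s): [159.86, 159.86, 180, 180, 180, 180].

### API

Orientations are given as a 3x3 rotation matrix whose columns are the frame's x, y, z axes.
In Python, from station import r gives the robot as it stands.
- The arm moves only by the tool move_arm, never from a script. Its argument "series" is a list that holds one entry, the list of rows, each a list of 7 numbers: the shift along the tool's x, y, z in cm, then the turn, a rotation vector about the tool's x, y, z in degrees, then the opening, from -1 (shut) to 1 (fully open). In form: [[[dx, dy, dz, wx, wy, wz, fingers], ...]]. A call has 1 to 12 rows; each row shifts and turns the commanded pose from where the row before left it, along the tool's axes as they then stand; what a row does not reach is not made up. A row lasts 1/8 s, in which the tool goes at most 62.5 mm and 10.7 degrees, less where a joint would pass 70% of its speed; a pose out of reach is approached as far as the arm can. A call is refused whole if a number of a shift passes 6.25 or a number of a turn 10.7, either way. A call with a gripper value outside its range is refused whole. The fingers move at their own pace and stop on an object; the grip force is fixed at half the most. Time passes only in rows, so rows that do not move let the fingers close. It gives the time, the measured TCP pose, the force and the opening at its end, in the units of the state.
- r.sense(): the state, without advancing time (a new reading comes with each control period).
- r.capture(name): name is "scene" or "top" or "wrist"; returns a dict with "color" (400x640x3 uint8, blue, green, red), "fx", "fy", "cx", "cy" (pixels), "rvec" (rotation vector, rad) and "tvec" (3), from world to camera coordinates, as OpenCV has them; the wrist camera has in their place "tool_from_camera" (4x4, takes a point from camera to tool coordinates, whose origin is the TCP and whose axes are the tool frame's). Camera axes: x right, y down, z forward; pixel columns grow to the right and rows downward; lengths in m; the calibration is good to about 2 mm. A picture is of the moment at which its call begins: read the wrist's pose just before it. There is no depth.
- r.finish_job(): hands the job in, once; it reports no verdict.
The state is a dict: "time_s": time; "joints": joint angles; "joint_velocities": joint speeds; "effort": joint torques, N m; "tcp_pos": TCP position; "ee_rot": TCP orientation; "wrist_force": force on the tool from outside, world axes, zero at the start; "moment": the same for the moment, N m; "gripper_width": opening from 0.0 (shut) to 1.0 (fully open).
Only numpy, scipy, OpenCV 4.12 (cv2) and the standard library are available. Lean on these libraries where they do the work, as an engineer would, in place of code of your own. Each camera call takes 0.05 s, during which the arm holds its last target.

## Working session

There is one attempt and no reset: what is moved stays moved. The work goes in short steps, Python scripts to look and compute and a tool call to move; the robot and the scene stay as the last step left them, time stands still between calls to the robot, and variables do not carry over. Pictures are saved under pics/ and viewed, and the job is handed in when it is done.

Besides the shell and the picture viewer there is one more tool, called after "Call:" as name([rows], argument=value, ...), one row to a line, values as JSON. move_arm: Moves the arm, as the interface text tells. Its arguments: {"type":"object","properties":{"series":{"type":"array","items":{"type":"array","items":{"type":"array","items":{"type":"number"}}}}},"required":["series"]}

```bash
mkdir -p pics; ls; python3 - <<'E'
from station import r
import cv2,numpy as np
s=r.sense();print(s)
for n in("scene","top","wrist"):
    c=r.capture(n);cv2.imwrite(f"pics/{n}0.png",c["color"])
    print(n,{k:np.round(v,4).tolist() if not isinstance(v,float) else v for k,v in c.items() if k!="color"})
E
```

```text
pics
{'time_s': 0.0, 'joints': array([ 8.71251376e+01,  2.20893290e+01,  3.79983776e-01, -2.76273817e-02,
       -6.84118718e+01, -1.48155980e+01]), 'joint_velocities': array([-0.07397201,  0.01159222,  0.03552655,  0.07218602,  0.03511231,
        0.03933643]), 'effort': array([ 1.44440901e-04, -3.90661812e+01,  1.87415260e+01,  4.21984613e+00,
        1.11529586e-02, -1.90670876e-04]), 'tcp_pos': array([0.18973692, 0.59486989, 0.22147962]), 'ee_rot': array([[-3.04043312e-01, -9.52658049e-01, -5.53907407e-04],
       [-9.52655761e-01,  3.04043798e-01, -2.09044465e-03],
       [ 2.15989103e-03, -1.07902634e-04, -9.99997662e-01]]), 'wrist_force': array([-0.0234717 , -0.28149246, -0.31820418]), 'moment': array([-0.01248243, -0.05471197,  0.0122771 ]), 'gripper_width': 1.0033101054660474}
scene {'fx': 441.59191789449903, 'fy': 441.59191789449903, 'cx': 312.6767056042692, 'cy': 201.3864496616374, 'rvec': [1.5231, 2.1036, -0.8069], 'tvec': [0.1897, -0.3039, 1.6928]}
top {'fx': 500.89369024789823, 'fy': 500.89369024789823, 'cx': 330.8489941861453, 'cy': 197.270972338399, 'rvec': [2.1573, -2.1759, 0.1197], 'tvec': [0.0, 0.5958, 1.4006]}
wrist {'fx': 337.7048521872541, 'fy': 337.7048521872541, 'cx': 321.3261831674947, 'cy': 196.58128615749632, 'tool_from_camera': [[1.0, 0.0001, -0.0002, -0.0001], [-0.0001, 0.9632, 0.2687, -0.073], [0.0002, -0.2687, 0.9632, -0.1621], [0.0, 0.0, 0.0, 1.0]]}
```

View pics/scene0.png

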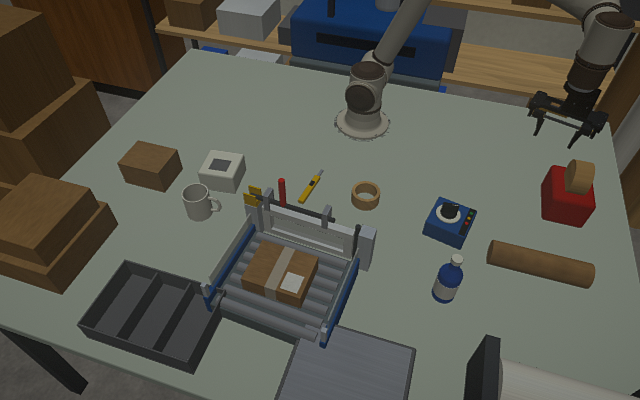

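View pics/top0.png

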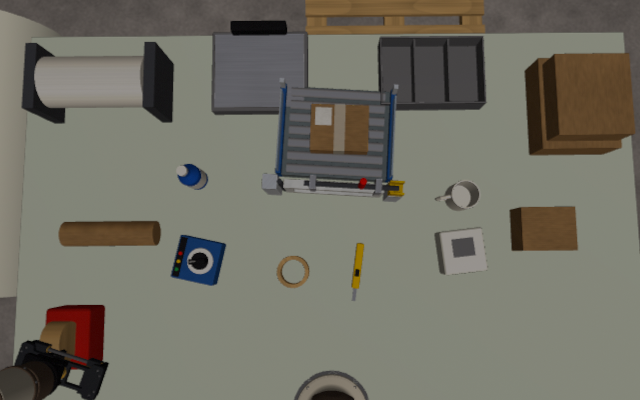

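View pics/wrist0.png

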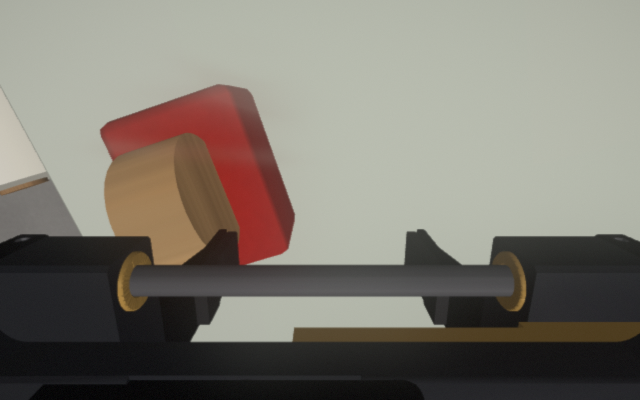

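The scene view shows the drive box at about (450,220), the red handle at (282,190) and the keeper at (253,196). The top view shows the knob at about (199,261), the red handle at (364,184) and the keeper at (396,188). I'll zoom in next.

```bash
cat > h.py <<'E'
import numpy as np,cv2
def K(c): return np.array([[c["fx"],0,c["cx"]],[0,c["fy"],c["cy"]],[0,0,1]])
def cam(c,s=None):
    # returns camera centre and R (world from cam)
    if "rvec" in c:
        R=cv2.Rodrigues(np.array(c["rvec"],float))[0]; return -R.T@np.ravel(c["tvec"]),R.T
    T=np.array(c["tool_from_camera"]);W=np.array(s["ee_rot"]);return W@T[:3,3]+np.array(s["tcp_pos"]),W@T[:3,:3]
def ray(c,uv,s=None):
    C,R=cam(c,s);d=R@np.linalg.inv(K(c))@np.array([uv[0],uv[1],1.]);return C,d/np.linalg.norm(d)
def plane(c,uv,z,s=None):
    C,d=ray(c,uv,s);return C+d*(z-C[2])/d[2]
def tri(rays):
    A=np.zeros((3,3));b=np.zeros(3)
    for C,d in rays:
        P=np.eye(3)-np.outer(d,d);A+=P;b+=P@C
    X=np.linalg.solve(A,b);return X,[np.linalg.norm((np.eye(3)-np.outer(d,d))@(X-C)) for C,d in rays]
def proj(c,X,s=None):
    C,R=cam(c,s);p=R.T@(np.array(X)-C);p=K(c)@p;return p[:2]/p[2]
E
python3 - <<'E'
import cv2,numpy as np
t=cv2.imread("pics/top0.png");s=cv2.imread("pics/scene0.png")
z=lambda im,x,y,w,h,f:cv2.resize(im[y:y+h,x:x+w],None,fx=f,fy=f,interpolation=cv2.INTER_CUBIC)
a=z(t,165,225,70,65,5);b=z(s,415,185,70,65,5);c=z(t,260,165,150,40,5);d=z(s,235,165,150,100,5)
cv2.imwrite("pics/k.png",np.hstack([a,b]));cv2.imwrite("pics/g1.png",c);cv2.imwrite("pics/g2.png",d)
E
```

```text
(no output)
```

View pics/k.png

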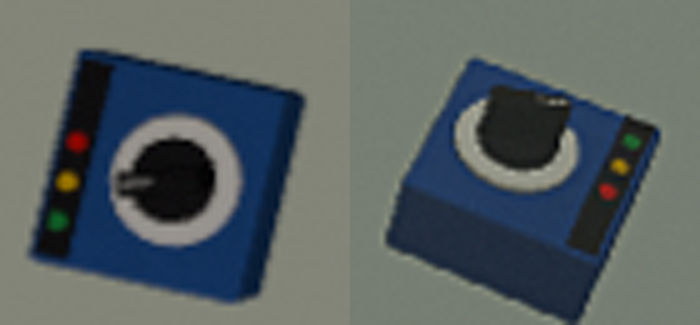

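View pics/g1.png

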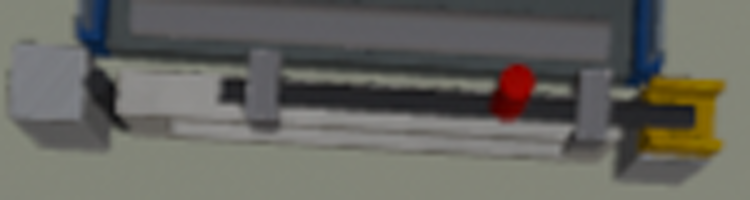

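View pics/g2.png

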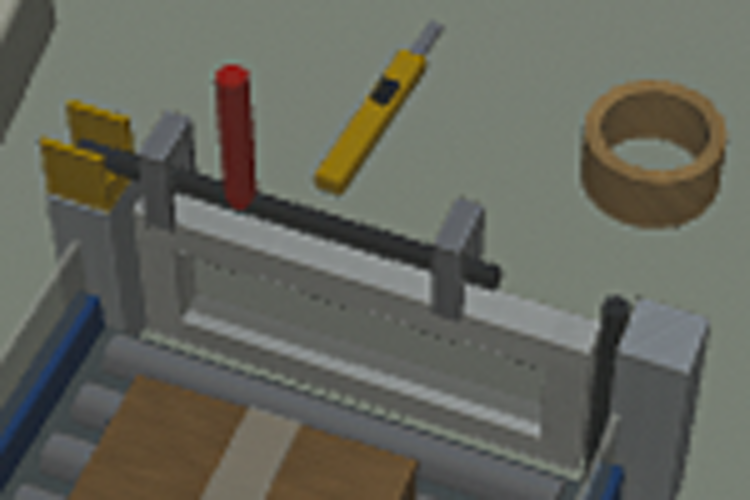

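```bash
python3 - <<'E'
from station import r
from h import *
t=r.capture("top");s=r.capture("scene")
T=t["color"];S=s["color"]
def ring(im,x,y,w,h):
    c=im[y:y+h,x:x+w];hsv=cv2.cvtColor(c,cv2.COLOR_BGR2HSV)
    blue=(hsv[...,1]>120)&(hsv[...,0]>95)&(hsv[...,0]<130)
    m=((hsv[...,1]<45)&(hsv[...,2]>105)).astype(np.uint8)
    # only inside box
    hull=cv2.convexHull(cv2.findNonZero(blue.astype(np.uint8)));bm=np.zeros_like(m);cv2.fillConvexPoly(bm,hull,1);bm=cv2.erode(bm,np.ones((3,3)))
    m=m&bm;p=cv2.findNonZero(m);hh=cv2.convexHull(p)
    e=cv2.fitEllipse(hh);return (e[0][0]+x,e[0][1]+y),e
a=ring(T,165,225,70,65);b=ring(S,415,185,70,65);print(a,b)
X,e=tri([ray(t,a[0]),ray(s,b[0])]);print("ring",X,e, plane(t,a[0],.06))
def red(im,x,y,w,h):
    c=im[y:y+h,x:x+w].astype(int);m=((c[...,2]>90)&(c[...,1]<50)&(c[...,0]<50)).astype(np.uint8)
    p=cv2.findNonZero(m)[:,0]+[x,y];return p
pt=red(T,340,170,40,30);ps=red(S,270,165,25,45)
for p in(pt,ps):
    print(p.min(0),p.max(0),len(p),p.mean(0))
# bright top disc
def top(im,p):
    v=im[p[:,1],p[:,0],2].astype(int);q=p[v>170];print(sorted(v)[-15:],q.mean(0) if len(q) else None);return q
for im,p in((T,pt),(S,ps)):top(im,p)
for u,v in((S[170:210,270:294,2],0),(T[174:194,354:374,2],0)):
    for row in u:print(' '.join('%3d'%k for k in row))
E
```

```text
((199.56706619262695, 260.7603645324707), ((34.56706619262695, 35.7603645324707), (25.455583572387695, 26.113338470458984), 56.109256744384766)) ((448.45581436157227, 212.45759391784668), ((33.455814361572266, 27.45759391784668), (19.658044815063477, 24.909725189208984), 95.87525939941406))
ring [0.41920428 0.35930501 0.06436716] [np.float64(0.0007970523249598424), np.float64(0.0007970523249598635)] [0.41925766 0.35961995 0.06      ]
[360 178] [366 188] 49 [362.93877551 181.7755102 ]
[278 178] [283 182] 23 [280.7826087  180.13043478]
[np.int64(140), np.int64(141), np.int64(143), np.int64(143), np.int64(143), np.int64(143), np.int64(145), np.int64(145), np.int64(145), np.int64(145), np.int64(146), np.int64(146), np.int64(146), np.int64(147), np.int64(148)] None
[np.int64(135), np.int64(135), np.int64(135), np.int64(136), np.int64(137), np.int64(137), np.int64(137), np.int64(137), np.int64(138), np.int64(138), np.int64(139), np.int64(140), np.int64(141), np.int64(141), np.int64(141)] None
119 119 119 118 119 119 119 119 119 120 119 119 119 119 119 119 119 119 120 121 120 120 119 119
12
[... 4641 characters left out ...]
  64  73  80  87  91  92  66  40  35  34  35  33  34  33  33
 38  37  37  43  58  69  78  84  90  93  81  54  38  38  38  37  36  37  38  37
 45  40  36  40  59  72  82  88  92  90  65  43  38  38  39  38  38  38  38  38
 85  78  74  75  81  89  92  96  99  86  62  51  52  52  47  44  44  45  40  37
136 135 136 136 136 130 117 119 121 118 105  98  99  98  89  84  85  84  77  75
136 137 137 137 137 137 137 137 138 138 138 137 137 136 136 135 134 134 134 135
130 132 133 131 130 128 127 128 129 131 132 131 131 131 132 133 133 134 135 128
111 108 108 107 101  99  99 101 102 106 108 110 111 113 117 120 121 128 131  92
135 135 134 134 129 125 125 125 124 119 118 118 117 113 110 111 111 112  98  68
```

```bash
python3 - <<'E'
from station import r
from h import *
t=r.capture("top");s=r.capture("scene")
print("handle top",tri([ray(t,(363.3,181.2)),ray(s,(280.9,179.5))]))
print("rod hinge end",tri([ray(t,(304,183.2)),ray(s,(333.5,220))]))
a=plane(t,(305,183.3),.153);b=plane(t,(398.5,188),.153);print(a,b,"gate dir(to free edge)",np.degrees(np.arctan2(*(b-a)[1::-1])))
# keeper corners, gate posts
E
```

```text
handle top (array([ 0.61130917, -0.08431417,  0.2470158 ]), [np.float64(0.00033902575887592885), np.float64(0.0003390257588759627)])
rod hinge end (array([0.6211269 , 0.06431234, 0.15049369]), [np.float64(0.0012806465144625905), np.float64(0.0012806465144626288)])
[0.62016553 0.06279646 0.153     ] [ 0.60565013 -0.18249206  0.153     ] gate dir(to free edge) -93.38663327528909
```

Call:
move_arm([
  [[2.6,-4.8,-1,0,0,0,1],[2.6,-4.8,-1,0,0,0,1],[2.6,-4.8,-1,0,0,0,1],[2.6,-4.8,-1,0,0,0,1],[2.6,-4.8,-1,0,0,0,1],[2.5,-5.0,0,0,0,0,1],[0,0,0,0,0,10,1],[0,0,0,0,0,10,1],[0,0,0,0,0,10,1],[0,0,0,0,0,10,1],[0,0,0,0,0,10,1],[0,0,0,0,0,10,1]],
])

```text
time_s: 1.85
tcp_pos: [0.419, 0.3596, 0.2726]
ee_rot: [[-0.978, -0.207, -0.0], [-0.207, 0.978, 0.0], [0.0, 0.0, -1.0]]
wrist_force: [-0.4, 0.3, 0.8]
gripper_width: 1.003
```

```bash
python3 - <<'E'
from station import r
from h import *
s=r.sense();c=r.capture("wrist");cv2.imwrite("pics/w1.png",c["color"])
print(s["time_s"],s["tcp_pos"],s["ee_rot"].round(3).tolist(),s["joints"],proj(c,[.4192,.3594,.06],s),proj(c,[.4192,.3594,.104],s))
E
```

```text
1.85 [0.41902475 0.35956548 0.27255605] [[-0.978, -0.207, -0.0], [-0.207, 0.978, 0.0], [0.0, 0.0, -1.0]] [ 5.74526041e+01  1.30810039e+01 -5.12830022e+00 -5.83645182e-03
 -7.17899487e+01 -4.54759847e+01] [320.7943224  169.55422692] [320.75132403 177.97357392]
```

View pics/w1.png

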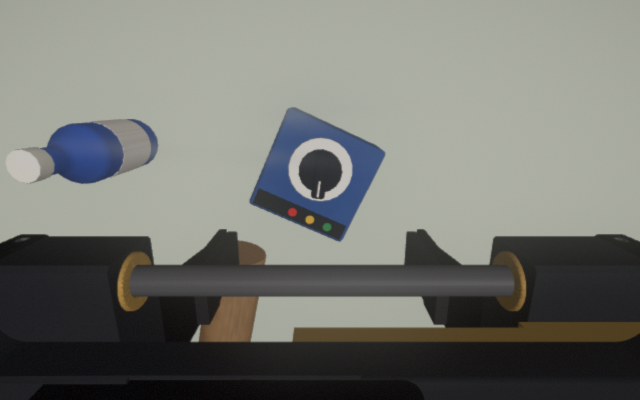

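```bash
python3 - <<'E'
import cv2,numpy as np
im=cv2.imread("pics/w1.png")[130:215,275:365]
im=cv2.convertScaleAbs(im,alpha=1.5,beta=20)
cv2.imwrite("pics/w1z.png",cv2.resize(im,None,fx=7,fy=7,interpolation=cv2.INTER_CUBIC))
E
```

```text
(no output)
```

View pics/w1z.png

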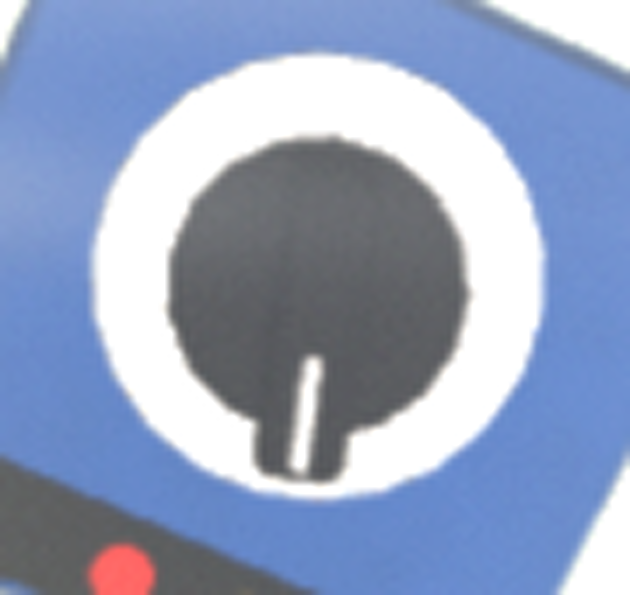

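Call:
move_arm([
  [[0,0,4,0,0,7.8,1],[0,0,5,0,0,0,1],[0,0,5,0,0,0,1],[0,0,4,0,0,0,1],[0,0,1.1,0,0,0,1],[0,0,0,0,0,0,0],[0,0,0,0,0,0,-1],[0,0,0,0,0,0,-1],[0,0,0,0,0,0,-1],[0,0,0,0,0,0,-1]],
])

```text
time_s: 3.15
tcp_pos: [0.4192, 0.3597, 0.082]
ee_rot: [[-0.997, -0.079, 0.0], [-0.079, 0.997, 0.001], [-0.001, 0.001, -1.0]]
wrist_force: [0.4, -0.3, 0.5]
gripper_width: 0.516
```

```bash
python3 - <<'E'
from station import r
from h import *
s=r.sense();c=r.capture("wrist");cv2.imwrite("pics/w2.png",c["color"])
print(s)
E
```

```text
{'time_s': 3.15, 'joints': array([ 5.74521348e+01,  2.32775371e+01, -2.03584004e+01,  4.65885852e-03,
       -4.63205510e+01, -5.29420844e+01]), 'joint_velocities': array([ 0.08054609,  0.2646011 , -0.06891646, -0.00393964,  0.10988969,
       -0.05038784]), 'effort': array([ 2.56528125e-03, -3.60097218e+01,  1.45949641e+01,  3.28943543e+00,
       -3.67735885e-02,  5.53188092e-04]), 'tcp_pos': array([0.41918973, 0.35972731, 0.08199236]), 'ee_rot': array([[-9.96899024e-01, -7.86900576e-02,  4.58142100e-04],
       [-7.86897734e-02,  9.96898966e-01,  6.08510343e-04],
       [-5.04605100e-04,  5.70572270e-04, -9.99999710e-01]]), 'wrist_force': array([ 0.36711726, -0.28975155,  0.49966586]), 'moment': array([ 0.06905481, -0.04982941, -0.00036716]), 'gripper_width': 0.5163114144374931}
```

View pics/w2.png

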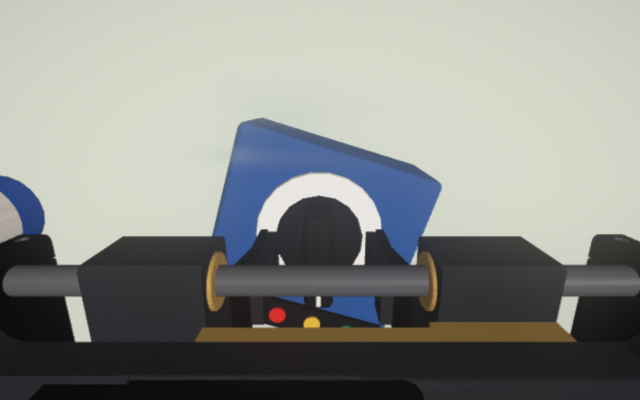

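The fingers are at (265,265) and (375,265), centred on the bar, whose mark is at (318,300), and still closing. I'll finish the close.

Call:
move_arm([
  [[0,0,0,0,0,0,-1],[0,0,0,0,0,0,-1],[0,0,0,0,0,0,-1],[0,0,0,0,0,0,-1],[0,0,0,0,0,0,-1],[0,0,0,0,0,-6,-1],[0,0,0,0,0,-6,-1],[0,0,0,0,0,-6,-1],[0,0,0,0,0,-6,-1]],
])

```text
time_s: 4.32
tcp_pos: [0.4203, 0.3597, 0.0816]
ee_rot: [[-0.877, -0.48, 0.002], [-0.48, 0.877, 0.0], [-0.002, -0.0, -1.0]]
wrist_force: [5.3, -0.6, -1.6]
gripper_width: 0.155
```

```bash
python3 - <<'E'
from station import r
s=r.sense()
print(s['gripper_width'],s['moment'],s['wrist_force'],s['joints'])
E
```

```text
0.1545171536735127 [-0.2450142  -1.24927395 -0.00853091] [ 5.25012684 -0.6229536  -1.60493054] [ 57.39063461  23.35375821 -20.34137572   0.09803045 -46.23303775
 -28.75661112]
```

Call:
move_arm([
  [[0,0,0,0,0,-6,-1],[0,0,0,0,0,-6,-1],[0,0,0,0,0,-4,-1]],
])

```text
time_s: 4.7
tcp_pos: [0.4201, 0.3595, 0.0816]
ee_rot: [[-0.711, -0.703, 0.001], [-0.703, 0.711, -0.0], [-0.001, -0.001, -1.0]]
wrist_force: [3.5, -0.8, -1.0]
gripper_width: 0.156
```

```bash
python3 - <<'E'
from station import r
s=r.sense()
print(s['gripper_width'],s['moment'],s['wrist_force'],s['joints'])
E
```

```text
0.15595404970423488 [-0.32319684 -1.07400792 -0.05949226] [ 3.48832029 -0.83455861 -1.04187997] [ 57.39402599  23.34645316 -20.35175956   0.08996763 -46.26572112
 -12.81175439]
```

Call:
move_arm([
  [[0,0,0,0,0,-6,-1],[0,0,0,0,0,-3,-1]],
])

```text
time_s: 4.95
tcp_pos: [0.42, 0.3594, 0.0816]
ee_rot: [[-0.593, -0.805, 0.001], [-0.805, 0.593, -0.0], [-0.0, -0.001, -1.0]]
wrist_force: [3.5, -2.0, -0.7]
gripper_width: 0.162
```

```bash
python3 - <<'E'
from station import r
s=r.sense()
print(s['gripper_width'],s['moment'],s['wrist_force'],s['joints'])
E
```

```text
0.16155464286709217 [-0.44211158 -1.02301456 -0.02776408] [ 3.4658047  -2.0492605  -0.67706306] [ 57.39610032  23.34285952 -20.35890819   0.08818266 -46.28082496
  -3.83897772]
```

Call:
move_arm([
  [[0,0,0,0,0,-6,-1],[0,0,0,0,0,-3,-1]],
])

```text
time_s: 5.2
tcp_pos: [0.4199, 0.3592, 0.0815]
ee_rot: [[-0.46, -0.888, 0.001], [-0.888, 0.46, -0.001], [0.0, -0.001, -1.0]]
wrist_force: [4.1, -1.0, -0.3]
gripper_width: 0.165
```

```bash
python3 - <<'E'
from station import r
s=r.sense()
print(s['gripper_width'],s['moment'],s['wrist_force'],s['joints'])
E
```

```text
0.16467042693319203 [-0.52206429 -1.00083858 -0.07773737] [ 4.10188748 -1.01834778 -0.27763774] [ 57.3940798   23.33915064 -20.36736023   0.09009758 -46.29862096
   5.15788172]
```

Call:
move_arm([
  [[0,0,0,0,0,-5,-1],[0,0,0,0,0,0,-1]],
])

```text
time_s: 5.45
tcp_pos: [0.4198, 0.3592, 0.0815]
ee_rot: [[-0.383, -0.924, 0.001], [-0.924, 0.383, -0.001], [0.0, -0.001, -1.0]]
wrist_force: [5.7, -2.5, -1.5]
gripper_width: 0.16
```

```bash
python3 - <<'E'
from station import r
import cv2
s=r.sense()
print(s['gripper_width'],s['moment'],s['wrist_force'],s['joints'])
c=r.capture("wrist");cv2.imwrite("pics/w3.png",cv2.resize(c["color"][140:360,200:440],None,fx=3,fy=2.7))
E
```

```text
0.15975518488538554 [-0.81987563 -1.39996769  0.02612475] [ 5.72955965 -2.54461999 -1.47050221] [ 57.39690109  23.33666635 -20.37205821   0.09182845 -46.30185981
  10.0057195 ]
```

View pics/w3.png

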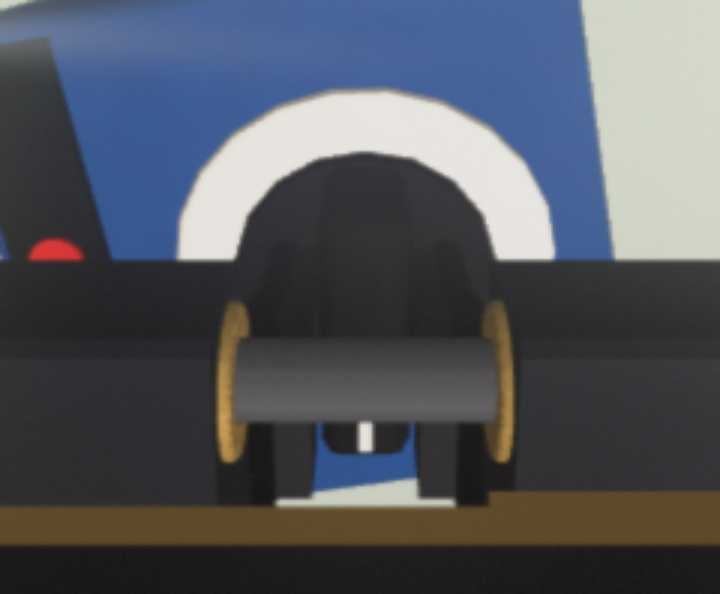

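The mark at crop (365,437) is still aligned with the jaws, so the knob turns with the gripper and hasn't reached the stop. I'll keep turning.

Call:
move_arm([
  [[0,0,0,0,0,-5,-1],[0,0,0,0,0,0,-1]],
])

```text
time_s: 5.75
tcp_pos: [0.4198, 0.3591, 0.0816]
ee_rot: [[-0.301, -0.953, 0.001], [-0.953, 0.301, -0.001], [0.001, -0.001, -1.0]]
wrist_force: [4.5, -2.6, -2.0]
gripper_width: 0.158
```

```bash
python3 - <<'E'
from station import r
s=r.sense()
print(s['gripper_width'],s['moment'],s['wrist_force'],s['joints'])
E
```

```text
0.15775126272974713 [-0.86787261 -1.44790902  0.02364155] [ 4.46604234 -2.55258951 -1.99268892] [ 57.39534428  23.33295979 -20.37774191   0.09511578 -46.31078099
  14.99457966]
```

Call:
move_arm([
  [[0,0,0,0,0,-5,-1],[0,0,0,0,0,0,-1]],
])

```text
time_s: 6.0
tcp_pos: [0.4198, 0.359, 0.0816]
ee_rot: [[-0.218, -0.976, 0.001], [-0.976, 0.218, -0.001], [0.001, -0.001, -1.0]]
wrist_force: [5.4, -3.1, -1.1]
gripper_width: 0.155
```

```bash
python3 - <<'E'
from station import r
s=r.sense()
print(s['gripper_width'],s['moment'],s['wrist_force'],s['joints'])
E
```

```text
0.1551065780246949 [-0.99277027 -1.52902889 -0.00740896] [ 5.36801233 -3.0992583  -1.10942559] [ 57.38917372  23.32929488 -20.38081148   0.08772549 -46.31502178
  19.97051865]
```

Call:
move_arm([
  [[0,0,0,0,0,-5,-1],[0,0,0,0,0,0,-1]],
])

```text
time_s: 6.25
tcp_pos: [0.4194, 0.3592, 0.0815]
ee_rot: [[-0.134, -0.991, -0.0], [-0.991, 0.134, -0.0], [0.0, -0.0, -1.0]]
wrist_force: [3.8, -3.0, 0.7]
gripper_width: 0.165
```

```bash
python3 - <<'E'
from station import r
import cv2
s=r.sense()
print(s['gripper_width'],s['moment'],s['wrist_force'],s['joints'])
c=r.capture("wrist");cv2.imwrite("pics/w4.png",cv2.resize(c["color"][140:360,200:440],None,fx=3,fy=2.7))
E
```

```text
0.16473618757359654 [-0.80132487 -1.2017759  -0.51207395] [ 3.8041589  -3.02835331  0.67450876] [ 5.74051076e+01  2.33178573e+01 -2.03774832e+01  1.52572957e-02
 -4.63235509e+01  2.48636173e+01]
```

View pics/w4.png

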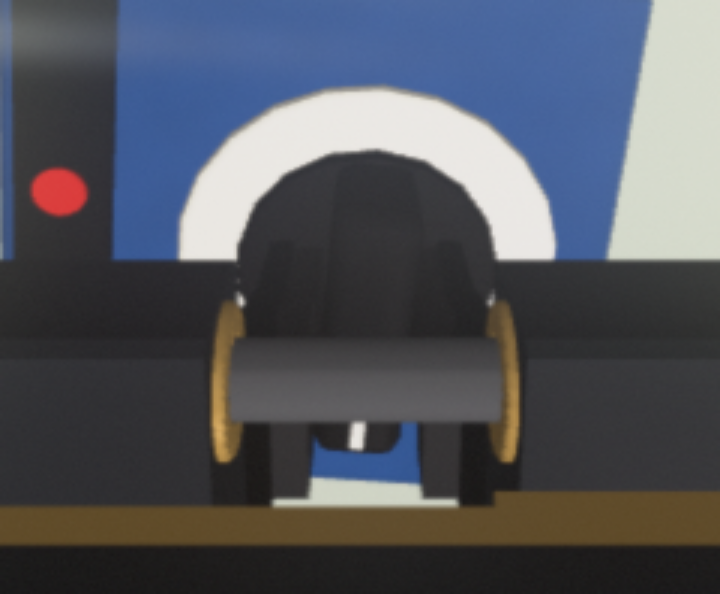

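The stop is reached: the moment is -0.5 N m about the vertical, and the bar at crop (358,437) now lags the jaws. I'll release, rise and turn for the bolt.

Call:
move_arm([
  [[0,0,0,0,0,0,-1],[0,0,0,0,0,0,1],[0,0,0,0,0,0,1],[0,0,-5,0,0,0,1],[0,0,-2,0,0,10.6,1],[0,0,-2,0,0,10.7,1],[0,0,-2,0,0,10.7,1],[0,0,-2,0,0,10.7,1],[0,0,-2,0,0,10.7,1],[0,0,-2,0,0,10.7,1],[0,0,-2,0,0,10.7,1],[0,0,-2,0,0,10.7,1]],
])

```text
time_s: 7.8
tcp_pos: [0.4185, 0.36, 0.2921]
ee_rot: [[-0.998, 0.058, -0.001], [0.058, 0.998, 0.0], [0.001, 0.0, -1.0]]
wrist_force: [1.8, -0.1, -0.4]
gripper_width: 0.998
```

```bash
python3 - <<'E'
from station import r
from h import *
s=r.sense();c=r.capture("wrist");cv2.imwrite("pics/w5.png",c["color"])
print(s["time_s"],s["tcp_pos"],s["ee_rot"].round(4).tolist(),s["moment"],s["wrist_force"],s["joints"])
W=s["ee_rot"]
for P in ([.6113,-.0843,.29],[.6113-.03,-.0843+.04,.29]):print((W.T@(np.array(P)-s["tcp_pos"])*100).round(2))
E
```

```text
7.8 [0.41849256 0.35999021 0.29214566] [[-0.9983, 0.0578, -0.0005], [0.0578, 0.9983, 0.0005], [0.0005, 0.0005, -1.0]] [ 0.16442717 -0.04275804 -0.03055281] [ 1.80283046 -0.06941914 -0.39480912] [ 5.75060190e+01  1.24905962e+01 -3.10660008e+00 -4.15394629e-02
 -7.43954786e+01 -6.08101978e+01]
[-21.82 -43.24   0.18]
[-18.59 -39.42   0.19]
```

View pics/w5.png

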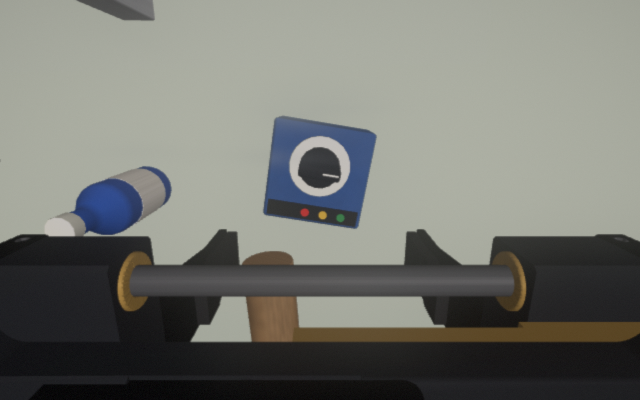

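The knob mark at (331,176) is parallel to the box edge, so the knob stayed at its stop. Next is the handle.

Call:
move_arm([
  [[-2.7,-5.4,0,0,0,0,1],[-2.7,-5.4,0,0,0,0,1],[-2.7,-5.4,0,0,0,0,1],[-2.7,-5.4,0,0,0,0,1],[-2.7,-5.4,0,0,0,0,1],[-2.7,-5.4,0,0,0,0,1],[-2.7,-5.4,0,0,0,0,1],[-2.9,-5.4,0,0,0,0,1],[0,0,0,0,0,0,1],[0,0,0,0,0,0,1]],
])

```text
time_s: 9.1
tcp_pos: [0.614, -0.0829, 0.2907]
ee_rot: [[-0.999, 0.051, -0.001], [0.051, 0.999, 0.0], [0.001, 0.0, -1.0]]
wrist_force: [-0.6, 0.1, -0.4]
gripper_width: 1.0
```

```bash
python3 - <<'E'
from station import r
from h import *
s=r.sense();c=r.capture("wrist");cv2.imwrite("pics/w6.png",c["color"])
print(s["time_s"],s["tcp_pos"],s["ee_rot"].round(4).tolist(),s["joints"])
print(proj(c,[.6113,-.0843,.25],s))
W=s["ee_rot"]
print((W.T@(np.array([.6113,-.0843,.204])-s["tcp_pos"])*100).round(2))
E
```

```text
9.1 [ 0.61398958 -0.08294561  0.29067904] [[-0.9987, 0.0512, -0.0013], [0.0512, 0.9987, 0.0005], [0.0013, 0.0004, -1.0]] [ 7.23391617e+00  1.94722662e+01  6.32449515e+00 -3.85231177e-02
 -7.69215203e+01 -1.01600110e+01]
[324.65774831 219.51597286]
[ 0.25 -0.15  8.67]
```

View pics/w6.png

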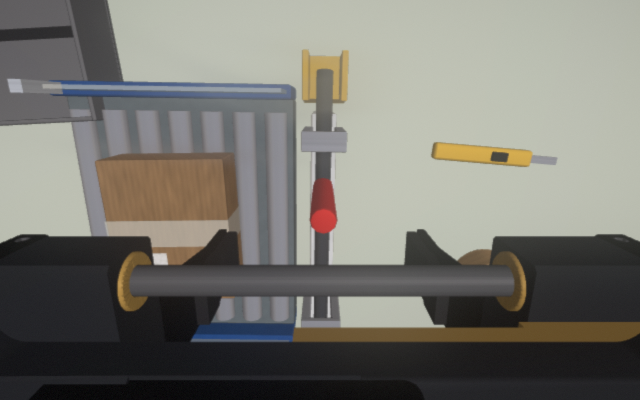

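```bash
python3 - <<'E'
from station import r
from h import *
s=r.sense();c=r.capture("wrist");im=c["color"].astype(int)
for rr in (80,95,110,160,175,240,255,300,315):
    row=im[rr,300:345];d=np.where(row.max(1)<75)[0]+300;print(rr,d.min(),d.max()) if len(d) else 0
    if len(d): print('   ',plane(c,(d.mean(),rr),.153,s).round(4))
hsv=cv2.cvtColor(c["color"],cv2.COLOR_BGR2HSV);m=((im[...,2]>120)&(im[...,1]<50)).astype(np.uint8);p=cv2.findNonZero(m[150:240,300:350])[:,0]+[300,150];v=im[p[:,1],p[:,0],2];q=p[v>180];print(len(p),len(q),q.min(0),q.max(0),q.mean(0))
t=r.capture("top");sc=r.capture("scene")
print(tri([ray(c,q.mean(0),s),ray(t,(363.3,181.2)),ray(sc,(280.9,179.5))]), plane(c,q.mean(0),.25,s))
E
```

```text
175 317 318
    [ 0.6163 -0.0922  0.153 ]
240 316 318
    [ 0.6202 -0.0288  0.153 ]
255 315 318
    [ 0.6215 -0.0132  0.153 ]
300 315 325
    [0.6209 0.0364 0.153 ]
315 314 325
    [0.6221 0.0538 0.153 ]Traceback (most recent call last):
  File "<stdin>", line 7, in <module>
TypeError: 'NoneType' object is not subscriptable
```

```bash
python3 - <<'E'
from station import r
from h import *
s=r.sense();c=r.capture("wrist");im=c["color"].astype(int)
P=[]
for rr in (85,95,110,120,160,170,245,255,310):
    row=im[rr,305:340].max(1)
    e=np.where(row<(row.min()+45))[0]+305
    X=plane(c,(e.mean(),rr),.160,s);P.append(X);print(rr,e.min(),e.max(),X.round(4))
P=np.array(P);f=np.polyfit(P[:,1],P[:,0],1);print("slope deg",np.degrees(np.arctan(f[0])),"x at y=-.0843",np.polyval(f,-.0843))
a=cv2.cvtColor(c["color"],cv2.COLOR_BGR2HSV)
m=((im[...,2]>2.5*im[...,1])&(im[...,2]>100)).astype(np.uint8);ys,xs=np.nonzero(m[150:240,295:350]);print(len(ys))
p=np.c_[xs+295,ys+150];v=im[p[:,1],p[:,0],2];print(np.percentile(v,[5,50,80,95]))
q=p[v>215];print(len(q));q=q if len(q) else p
print(q.min(0),q.max(0),q.mean(0),plane(c,q.mean(0),.25,s))
E
```

```text
85 316 339 [ 0.6062 -0.1687  0.16  ]
95 316 339 [ 0.6066 -0.1608  0.16  ]
110 315 332 [ 0.6083 -0.1487  0.16  ]
120 316 331 [ 0.6087 -0.1405  0.16  ]
160 316 330 [ 0.6108 -0.1064  0.16  ]
170 316 329 [ 0.6116 -0.0975  0.16  ]
245 315 328 [ 0.6161 -0.026   0.16  ]
255 315 327 [ 0.617  -0.0158  0.16  ]
310 305 337 [0.6197 0.0439 0.16  ]
slope deg 3.693280898765854 x at y=-.0843 0.6121119333100207
468
[171. 194. 200. 204.]
0
[311 207] [335 230] [323.05769231 218.36752137] [ 0.61230171 -0.08383283  0.25      ]
```

The handle top is at (323,219) in the wrist view, centred between the fingers. All views agree on about (0.612, -0.084). I'll descend and close.

Call:
move_arm([
  [[0.2,-0.1,3,0,0,0.6,1],[0,0,3,0,0,0,1],[0,0,2.6,0,0,0,1],[0,0,0,0,0,0,0],[0,0,0,0,0,0,-0.3]],
])

```text
time_s: 9.88
tcp_pos: [0.613, -0.0834, 0.2072]
ee_rot: [[-0.998, 0.061, 0.003], [0.061, 0.998, -0.0], [-0.003, -0.0, -1.0]]
wrist_force: [-0.8, -0.0, 0.8]
gripper_width: 0.857
```

```bash
python3 - <<'E'
from station import r
from h import *
s=r.sense();c=r.capture("wrist");cv2.imwrite("pics/w7.png",c["color"])
print(s["time_s"],s["tcp_pos"],s["ee_rot"].round(4).tolist(),s["moment"],s["wrist_force"],s["gripper_width"])
E
```

```text
9.875 [ 0.61296572 -0.08339554  0.20718085] [[-0.9981, 0.0609, 0.0026], [0.0609, 0.9981, -0.0004], [-0.0026, -0.0002, -1.0]] [ 0.09368057 -0.06743116  0.04591364] [-0.8118119  -0.00407204  0.76268203] 0.8570855247239486
```

View pics/w7.png

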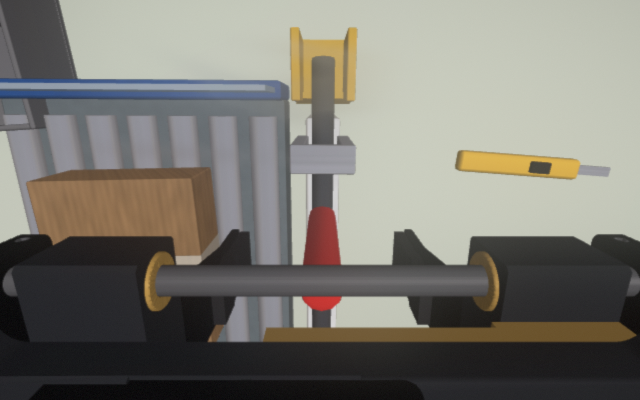

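The post at x≈321 is centred between the fingers (about 236 and 407). Closing.

Call:
move_arm([
  [[0,0,0,0,0,0,-1],[0,0,0,0,0,0,-1],[0,0,0,0,0,0,-1],[0,0,0,0,0,0,-1],[0,0,0,0,0,0,-1],[0,0,0,0,0,0,-1],[0,0,0,0,0,0,-1],[0,0,0,0,0,0,-1]],
])

```text
time_s: 10.92
tcp_pos: [0.6127, -0.0841, 0.2056]
ee_rot: [[-0.998, 0.063, 0.001], [0.063, 0.998, -0.0], [-0.001, -0.0, -1.0]]
wrist_force: [2.8, -1.3, -1.5]
gripper_width: 0.201
```

```bash
python3 - <<'E'
from station import r
s=r.sense()
print(s["time_s"],s["tcp_pos"],s["moment"],s["wrist_force"],s["gripper_width"])
E
```

```text
10.925 [ 0.6127313  -0.08413093  0.20555997] [-0.19476942 -0.82507593  0.04942911] [ 2.76780223 -1.28579063 -1.47752189] 0.20149481437861155
```

Gripped: an opening of 0.20 is about 17.5 mm. I'll lift 13.5 mm.

Call:
move_arm([
  [[0,0,-0.5,0,0,0,-1],[0,0,-0.5,0,0,0,-1],[0,0,-0.35,0,0,0,-1],[0,0,0,0,0,0,-1],[0,0,0,0,0,0,-1]],
])

```text
time_s: 11.55
tcp_pos: [0.6122, -0.0841, 0.2191]
ee_rot: [[-0.998, 0.063, 0.0], [0.063, 0.998, 0.0], [-0.0, 0.0, -1.0]]
wrist_force: [2.7, -0.7, -3.0]
gripper_width: 0.203
```

```bash
python3 - <<'E'
from station import r
from h import *
s=r.sense()
print(s["time_s"],s["tcp_pos"],s["moment"],s["wrist_force"],s["gripper_width"])
t=r.capture("scene")["color"][160:235,235:335];cv2.imwrite("pics/s8.png",cv2.resize(t,None,fx=7,fy=7,interpolation=cv2.INTER_CUBIC))
c=r.capture("wrist");cv2.imwrite("pics/w8.png",c["color"])
E
```

```text
11.55 [ 0.61222377 -0.08408275  0.21907367] [-0.34749648 -0.92517956 -0.00787842] [ 2.69225139 -0.6530411  -2.96188502] 0.20338679479946845
```

View pics/s8.png

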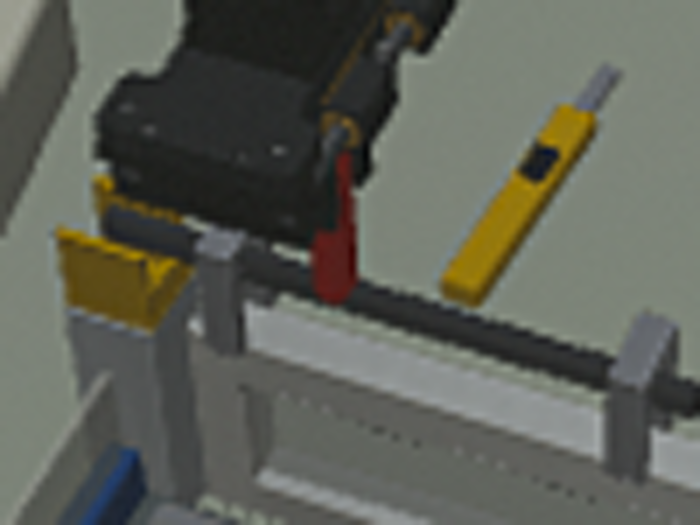

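View pics/w8.png

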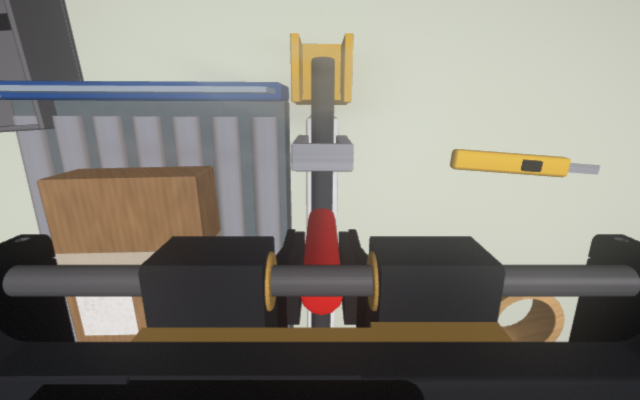

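The bolt is up: the rod at scene-crop (150,225) stands high in the keeper, and the wrist carries about 3 N. I'll draw it along tool +y.

Call:
move_arm([
  [[0,0.4,0,0,0,0,-1],[0,0.5,0,0,0,0,-1],[0,0.5,0,0,0,0,-1],[0,0.5,0,0,0,0,-1],[0,0,0,0,0,0,-1]],
])

```text
time_s: 12.28
tcp_pos: [0.6136, -0.0641, 0.219]
ee_rot: [[-0.998, 0.062, 0.0], [0.062, 0.998, 0.001], [-0.0, 0.001, -1.0]]
wrist_force: [3.8, 0.7, -2.5]
gripper_width: 0.198
```

```bash
python3 - <<'E'
from station import r
from h import *
s=r.sense()
print(s["time_s"],s["tcp_pos"],s["moment"],s["wrist_force"],s["gripper_width"])
c=r.capture("wrist");cv2.imwrite("pics/w9.png",c["color"])
E
```

```text
12.275 [ 0.61356519 -0.06412817  0.21902377] [ 0.40152481 -0.98043527 -0.08261689] [ 3.79504073  0.72962676 -2.47479312] 0.19793713874903035
```

View pics/w9.png

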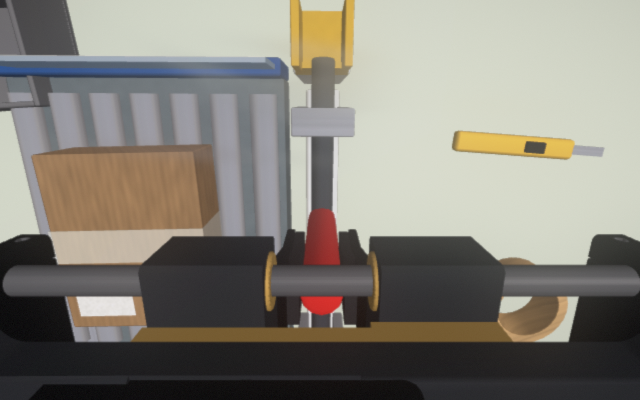

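The bolt follows: the handle still sits at (321,270) between the jaws and the nose is at the keeper's mouth (322,65). Drawing the rest.

Call:
move_arm([
  [[0,0.5,0,0,0,0,-1],[0,0.6,0,0,0,0,-1],[0,0.6,0,0,0,0,-1],[0,0.5,0,0,0,0,-1],[0,0,0,0,0,0,-1],[0,0,0,0,0,0,-1],[0,0,0,0,0,0,-1]],
])

```text
time_s: 13.2
tcp_pos: [0.6149, -0.0428, 0.219]
ee_rot: [[-0.998, 0.063, 0.0], [0.063, 0.998, 0.001], [-0.0, 0.001, -1.0]]
wrist_force: [3.8, 1.7, -3.5]
gripper_width: 0.199
```

```bash
python3 - <<'E'
from station import r
from h import *
s=r.sense()
print(s["time_s"],s["tcp_pos"],s["moment"],s["wrist_force"],s["gripper_width"])
c=r.capture("wrist");cv2.imwrite("pics/w10.png",c["color"])
t=r.capture("scene")["color"][160:235,235:335];cv2.imwrite("pics/s10.png",cv2.resize(t,None,fx=7,fy=7,interpolation=cv2.INTER_CUBIC))
E
```

```text
13.2 [ 0.61491209 -0.04276907  0.21903   ] [ 0.43577786 -1.1790171  -0.04684467] [ 3.76649097  1.73045586 -3.49931535] 0.19894921054373957
```

View pics/w10.png

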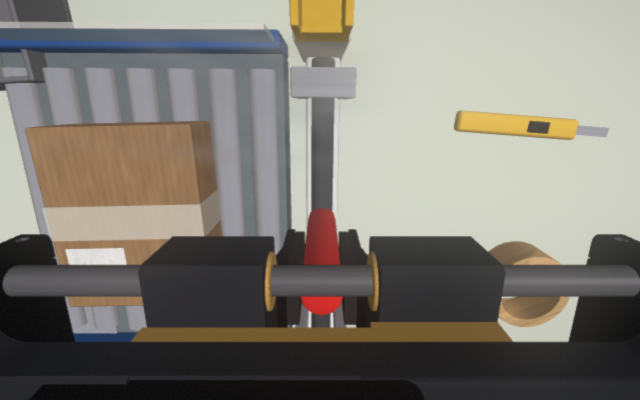

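View pics/s10.png

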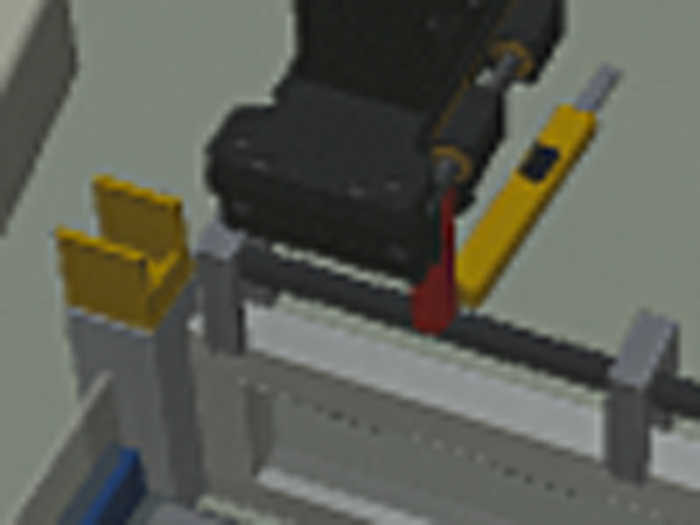

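The bolt is drawn about 41 mm: its nose is behind the strap and clear of the keeper, which ends at row 38. Next I pull the gate along its arc, with r about 172 mm and the tool turning along.

Call:
move_arm([
  [[0.52,0.01,0,0,0,1.75,-1],[0.52,0.01,0,0,0,1.75,-1],[0.52,0.01,0,0,0,1.75,-1],[0.52,0.01,0,0,0,1.75,-1],[0,0,0,0,0,0,-1]],
])

```text
time_s: 13.92
tcp_pos: [0.5937, -0.0406, 0.2193]
ee_rot: [[-0.983, 0.184, 0.0], [0.184, 0.983, -0.0], [-0.0, -0.0, -1.0]]
wrist_force: [4.7, 0.1, -3.0]
gripper_width: 0.201
```

```bash
python3 - <<'E'
from station import r
from h import *
s=r.sense()
print(s["time_s"],s["tcp_pos"],s["moment"],s["wrist_force"],s["gripper_width"])
c=r.capture("wrist");cv2.imwrite("pics/w11.png",c["color"])
E
```

```text
13.925 [ 0.59374639 -0.04055901  0.21930372] [ 0.14911244 -1.27612413 -0.02543966] [ 4.69727098  0.06509214 -2.95472556] 0.20109677003708876
```

View pics/w11.png

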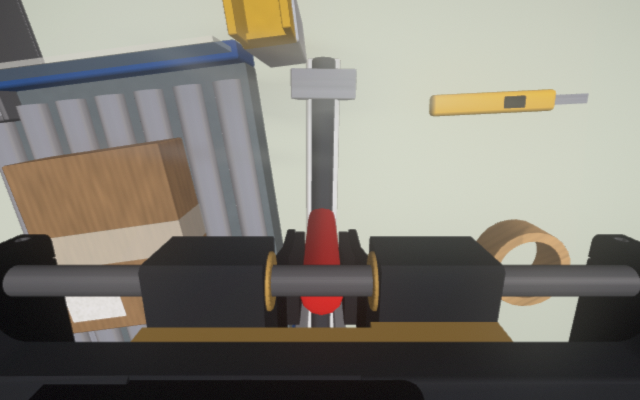

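The gate is opening: the keeper at (265,20) has left the rod's line, and the handle is still held at (321,270). I'll pull it the rest of the way.

Call:
move_arm([
  [[0.52,0.01,0,0,0,1.75,-1],[0.52,0.01,0,0,0,1.75,-1],[0.52,0.01,0,0,0,1.75,-1],[0.52,0.01,0,0,0,1.75,-1],[0.52,0.01,0,0,0,1.75,-1],[0.52,0.01,0,0,0,1.75,-1],[0,0,0,0,0,0,-1],[0,0,0,0,0,0,-1],[0,0,0,0,0,0,-1],[0,0,0,0,0,0,-1]],
])

```text
time_s: 15.22
tcp_pos: [0.5643, -0.032, 0.219]
ee_rot: [[-0.933, 0.36, -0.0], [0.36, 0.933, -0.0], [0.0, -0.0, -1.0]]
wrist_force: [4.2, -0.5, -2.9]
gripper_width: 0.198
```

```bash
python3 - <<'E'
from station import r
from h import *
s=r.sense()
print(s["time_s"],s["tcp_pos"],s["moment"],s["wrist_force"],s["gripper_width"],s["joint_velocities"])
c=r.capture("wrist");cv2.imwrite("pics/w12.png",c["color"])
t=r.capture("top");cv2.imwrite("pics/t12.png",t["color"])
h=np.array([.6255,.1285]);d=h-s["tcp_pos"][:2];print("radius",np.hypot(*d),"gate angle",np.arctan2(d[0],d[1])-np.arctan(.0625),"tool",np.arctan2(s["ee_rot"][0,1],s["ee_rot"][1,1]))
E
```

```text
15.225 [ 0.56425205 -0.03197789  0.21899764] [-0.16137757 -1.37975145  0.01542759] [ 4.24320964 -0.53769274 -2.90662679] 0.1975902871313752 [0.04929749 0.00010356 0.03788825 0.02104766 0.09889367 0.07642458]
radius 0.17176863981812 gate angle 0.3021777069617381 tool 0.36820823964604504
```

View pics/w12.png

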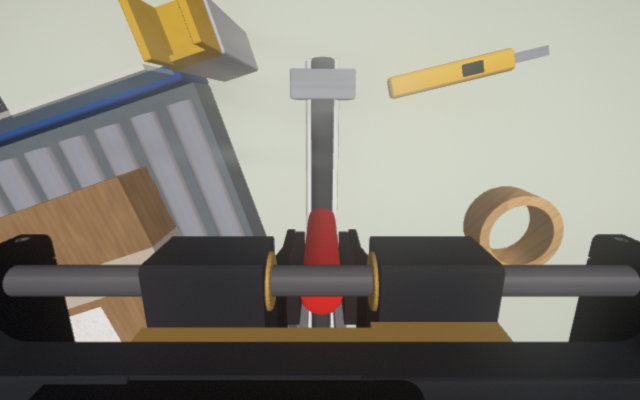

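View pics/t12.png

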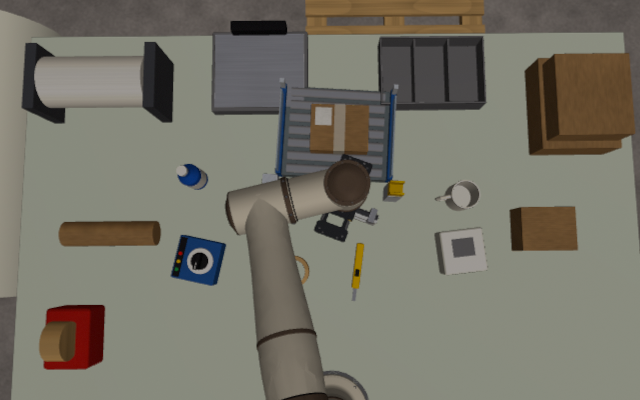

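The wrist view shows the handle held at (321,270), with the gate swung well clear of the keeper at (175,30). In the top view the bystanders are where they were and the knob's mark points down at about (195,267). I'm handing in.

```bash
python3 - <<'E'
from station import r
print(r.finish_job());s=r.sense();print(s["time_s"],s["tcp_pos"],s["wrist_force"],s["gripper_width"])
E
```

```text
the job is handed in; nothing more can be done
None
the job is handed in; nothing more can be done
```

I turned the speed knob anticlockwise to its stop, lifted and drew the bolt, pulled the gate ajar, and handed the job in at about 15 s of the 51 s allowed. `finish_job()` gave no verdict.

- **Knob:** I turned it about 78°. At the end the moment jumped to 0.5 N m and the bar began to lag the jaws. After I let go, its mark still lay parallel to the box edge.
- **Bolt:** I gripped the red handle, lifted it 13.5 mm and drew it 41 mm. The wrist force stayed at a few newtons throughout, and the camera shows the nose clear of the keeper.
- **Gate:** it stands at about 0.30 rad, worked out from the tool position and the hinge point. The handle was still gripped at an opening of 0.198 (about 17 mm), the wrist force was about 4 N in the pull direction, and the arm was at rest.
- **Bystanders:** in the last top view the parcel, cutter, cleaner and mug look unmoved. The arm hid most of the tape there, but it was in plain view on the bench in the last wrist picture.

No check failed. The measurements differed slightly: the handle's position by about 1 mm between views, and the gate's heading by 0.3° (3.4° against 3.7°). I had no way to measure the contact force between the bolt and the keeper directly.

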